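# Roll a fruit carton into the packing bay and shut the gate

### The arm

A 7-joint arm with a two-finger parallel gripper is mounted at the origin on a cart in front of the work surface, level with it; the furniture and walls round the work are solid. World frame = base frame: x ahead of the robot, y to its left, z up, the work surface at z = 0. Lengths are in m, angles in rad, forces in N, time in s.
With the tool pointing down it reaches from about 0.35 to 0.9 m from the base axis. Payload 8.1 kg.
Tool frame: the origin (TCP) lies midway between the tips of the shut fingers; the grasp point (between the pads) lies 19 mm behind it; x points along the fingers, z is the direction in which the jaws open and shut, and the axes are right-handed (so a half turn about x gives the same grasp; the last joint's range is limited). The gripper opens to 92 mm and grips with 3 to 60 N. Pads are 19 mm wide; open, the fingers measure 130 mm over their backs; the gripper's body (75 mm by 190 mm) begins 47 mm behind the grasp point.
Start: joints at [1.238, 0.434, 0.025, 1.573, -0.012, 1.134, -0.075], TCP at [0.142, -0.609, 0.201] pointing down, gripper open.
Joint ranges: [-2.62, 2.62], [-0.44, 2.09], [-1.27, 1.32], [0.08, 2.57], [-1.32, 4.46], [0.12, 2], [-2.74, 2.74]. Speed limits (rad/s): [2.22, 2.22, 3.01, 3.01, 3.14, 3.14, 3.14].

### API

Orientations are given as a rotation vector (axis times angle).
In Python, from cell import arm, optics, finder gives the robot as it stands.
- The arm moves only by the tool send_rows, never from a script. Its argument "rows" is a list that holds one entry, the list of rows, each a list of 7 numbers: the shift along the tool's x, y, z in mm, then the turn, a rotation vector about the tool's x, y, z in degrees, then the opening in per cent of the stroke, from 0 (shut) to 100 (fully open). A call has exactly 8 rows; each row is the pose to reach, as a shift and turn from the pose commanded when the call began, along the tool's axes at that moment; what a row does not reach only later rows make up. A row lasts 1/10 s, in which the tool goes at most 50 mm and 8.59 degrees, less where a joint would pass 70% of its speed; a pose out of reach is approached as far as the arm can. A call with a gripper value outside its range is refused whole. The fingers move at their own pace and stop on an object; "grip_force" is the grip in N (left out, the last holds). Time passes only in rows, so rows that repeat a pose let the fingers close, or fill a call up. It gives the time, the measured TCP pose, the force and the opening at its end, in the units of the state.
- arm.observe(): the state, without advancing time (a new reading comes with each control period).
- optics.get_image(name): name is "side" or "top"; returns (picture, depth): 420x560x3 uint8, red, green, blue; 420x560 float32, m along the optical axis (not along the pixel's ray), 0 where there is no reading.
- optics.get_calibration(name): a dict with "camera_matrix" (3x3 intrinsics, pixels), "position" and "orientation" of the camera in the world. Camera axes: x right, y up, looking along -z (the intrinsics and any distortion apply to the point x, -y, -z); pixel columns grow to the right and rows downward; lengths in m; the calibration is good to about 2 mm. A picture is of the moment at which its call begins. get_calibration takes no time and is no camera call.
- arm.sign_off(): hands the job in, once; it reports no verdict.
Trained networks look in the newest picture that a camera, given by its name, has taken for a name from the list of things; names that differ only in an ending like _2 or _b are one class to them, and where a whole thing is asked for, a point or a joint stands for the part that bears it (a point fixed in the world has none). Each returns a list of dicts, best first, with "confidence" (0 to 1); they miss things now and then, are a little off and sometimes report something else, mostly with a low value. They report only what shows in the picture. A call takes as long as a camera call.
- finder.search_frame(camera, thing): "bbox" ([left, top, width, height] in pixels, round what is visible of it).
- finder.regions_of(camera, thing): "region" (420x560 bool, what is visible of it) and "bbox" ([left, top, width, height] in pixels, round what is visible of it).
- finder.place_of(camera, thing): "xy" ([column, row] in pixels: a listed point, or the origin of a listed thing).
The state is a dict: "clock": time; "joints": joint angles; "dq": joint speeds; "joint_efforts": joint torques, N m; "position": TCP position; "ee_rot": TCP orientation; "force": force on the tool from outside, world axes, zero at the start; "ft_torque": the same for the moment, N m; "width": opening from 0.0 (shut) to 1.0 (fully open).
Only numpy, scipy, OpenCV 4.12 (cv2) and the standard library are available. Lean on these libraries where they do the work, as an engineer would, in place of code of your own. Each camera call takes 0.05 s, during which the arm holds its last target.

### The job

Push the open carton of limes along the roller track into the packing bay until it is fully home against the end stop, then swing the gate right across behind it, against its catch, so that the carton is held for taping. Keep the carton on the rollers, keep all the limes in it, and leave the things standing round the track where they are.

Things in the scene. Friction and masses are not known exactly. Their poses are not given: they have to be found in the camera images.
- station: Roller track, fixed on the island: 13 free steel rollers (24 mm thick, tops 52 mm above the island) between aluminium rails. Origin on the island surface, on its centre line; x along the track from open infeed end (-260 mm) to end stop, y across, away from the gate hinge, z up. Rails: inner faces y = +/-69, outer +/-79 mm, tops 72 mm high, from x = -235 to 262 mm.
- bay_home (a point): Where the carton's centre is when fully home: on the track's centre line, 155 mm along +x from the station origin, 89.5 mm above the island; axes as the station's. The bay round it has guide plates 106 mm high on both sides; the end stop, an upright plate 112 mm high, has two rubber bumpers with faces at x = 245 mm of the station.
- carton_center (a point): Centre (half-way up) of the open-topped cardboard carton on the rollers: 180 mm long along the track, 130 mm wide, 75 mm high, walls 4 mm, a hand hole 50 mm wide, 17 mm high, in each end wall from 48 mm above its underside. 0.5 to 0.8 kg with six limes. 4 mm play to each rail; starts 170 to 270 mm short of home. Under 2 N pushes it; it stops soon after pushing stops.
- carton: The same carton; origin at the centre of its underside, x along the direction of travel, z up.
- gate (a joint): Angle (rad) of the gate, a flat dark steel bar on an upright hinge outside the rail on the robot's side. 0: lies back along the rail, tip toward the infeed; negative: tip swung outward from the track (starts -0.28 to 0); 1.57: fully closed across the track, at the catch on the other rail. Stays where left; about 1 N moves it. Closed, its grip is 5 mm behind the home carton.
- gate_hinge (a point): On the gate's hinge axis at the bar's mid height (100 mm above the island); in the station's axes at x = 51, y = -92 mm. The hub is 28 mm across.
- gate_arm (a point): Centre of the black grip on the gate's bar, 124 mm from the hinge axis, 100 mm above the island. The grip is 52 mm long along the bar, 18 mm thick across it and 30 mm high. The bar itself is 10 mm thick, 24 mm high (88 to 112 mm above the island) and reaches 166 mm from the hinge.
- lime_a: One of the six limes (about 50 to 60 mm) lying loose in the carton, in one layer; origin at its underside as built.
- lime_b: One of the six limes (about 50 to 60 mm) lying loose in the carton, in one layer; origin at its underside as built.
- lime_c: One of the six limes (about 50 to 60 mm) lying loose in the carton, in one layer; origin at its underside as built.
- lime_d: One of the six limes (about 50 to 60 mm) lying loose in the carton, in one layer; origin at its underside as built.
- lime_e: One of the six limes (about 50 to 60 mm) lying loose in the carton, in one layer; origin at its underside as built.
- lime_f: One of the six limes (about 50 to 60 mm) lying loose in the carton, in one layer; origin at its underside as built.
- salt_bowl: Bystander: small low wooden bowl of salt, 67 mm across, 29 mm high; origin at the centre of its underside. Leave it alone.
- timer: Bystander: white round kitchen timer, 65 mm across, 58 mm high; origin at the centre of its underside. Leave it alone.
- jar: Bystander: dark spice jar with a cork-coloured lid, 57 mm across, 89 mm high; origin at the centre of its underside. Leave it alone.
- cup: Bystander: cream ribbed cup, 78 mm across, 70 mm high; origin at the centre of its underside. Leave it alone.
- matches: Bystander: long match box lying flat, 64 x 110 x 19 mm; origin at the centre of its underside. Leave it alone.

How it is judged:
By the outcome, as a careful person would: the job done as asked, in the order asked, and still so for the second after the job is handed in, with the robot touching nothing.
It also fails if it takes over 53 s, if anything falls off the work surface, if the arm or the gripper's body presses on something with over 40 N, if the wrist force passes 120 N, or if a joint passes its speed limit or range.

## Working session

There is one attempt and no reset: what is moved stays moved. The work goes in short steps, Python scripts to look and compute and a tool call to move; the robot and the scene stay as the last step left them, time stands still between calls to the robot, and variables do not carry over. Pictures are saved under pics/ and viewed, and the job is handed in when it is done.

Besides the shell and the picture viewer there is one more tool, called after ">>>" as name(argument=value, ...), one argument or row to a line, values as JSON. send_rows: Moves the arm, as the interface text tells. Its arguments: {"type":"object","properties":{"rows":{"type":"array"},"grip_force":{"type":"number"}},"required":["rows"]}

```bash
ls; mkdir -p pics
python3 - <<'E'
from cell import arm,optics,finder
import cv2
print(arm.observe())
for n in("side","top"):
    p,d=optics.get_image(n); cv2.imwrite(f"pics/{n}0.png",p[:,:,::-1]); print(optics.get_calibration(n))
    for t in("gate_arm","gate_hinge","carton_center","bay_home","station"):
        print(n,t,[(x["xy"],x["confidence"]) for x in finder.place_of(n,t)[:2]])
E
```

```text
pics
{'clock': 0.0, 'joints': array([ 1.23841087,  0.43520102,  0.02499392,  1.57409201, -0.01161687,
        1.1340037 , -0.07512366]), 'dq': array([-0.00046867,  0.00036339,  0.00175171, -0.00090781,  0.00109644,
        0.00089852,  0.00030139]), 'joint_efforts': array([-1.08259886e-03, -6.67853093e+01,  9.84764323e-01, -3.14458537e+01,
       -6.05832366e-02,  4.28650354e-02,  1.23909808e-04]), 'position': array([ 0.14216418, -0.60805051,  0.19986086]), 'ee_rot': array([ 1.03927944,  1.31045957, -1.03784315]), 'force': array([-0.93931439, -0.42143788, -0.58318573]), 'ft_torque': array([ 0.00781714, -0.00910325, -0.0116099 ]), 'width': 0.9983029081352209}
{'camera_matrix': array([[469.07952367,   0.        , 277.87182578],
       [  0.        , 469.07952367, 204.86696855],
       [  0.        ,   0.        ,   1.        ]]), 'position': array([ 0.2917172 , -1.02324729,  0.79605565]), 'orientation': array([ 0.96041043, -0.15550991, -0.25024223])}
side gate_arm [([231.5, 198.2], 0.62), ([249.3, 199.6], 0.26)]
side gate_hinge [([250.9, 221.2], 0.68)]
side carton_center [([263.5, 200.3], 0.84)]
side bay_home [([301.3, 243.5], 0.92), ([266.2, 198.1], 0.64)]
side station [([276.4, 233.7], 0.58)]
{'camera_matrix': array([[426.8929852 ,   0.        , 280.59645248],
       [  0.        , 426.8929852 , 205.62292779],
       [  0.        ,   0.        ,   1.        ]]), 'position': array([ 0.33244929, -0.0206246 ,  1.26556279]), 'orientation': array([ 0.17363884, -0.17512738, -1.60026763])}
top gate_arm [([272.4, 247.8], 0.93), ([302.1, 147.3], 0.72)]
top gate_hinge [([317.5, 240.3], 0.81), ([288.0, 225.1], 0.61)]
top carton_center [([269.0, 213.8], 0.8), ([289.7, 221.5], 0.35)]
top bay_home [([344.1, 202.7], 0.72)]
top station [([289.8, 221.1], 0.66), ([287.8, 215.2], 0.55)]
```

View pics/side0.png

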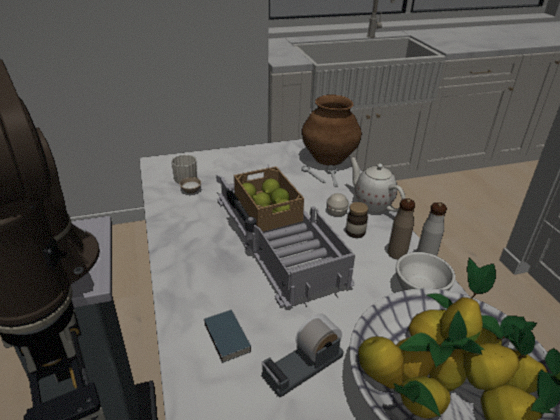

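View pics/top0.png

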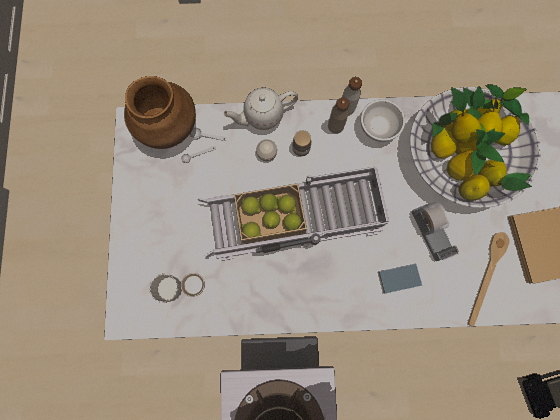

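```bash
cat > h.py <<'E'
import numpy as np
from scipy.spatial.transform import Rotation as R
from cell import arm,optics,finder
import cv2
def cloud(n,d):
    c=optics.get_calibration(n);K=c["camera_matrix"]
    v,u=np.mgrid[:420,:560]
    P=np.stack([(u-K[0,2])/K[0,0]*d,-(v-K[1,2])/K[1,1]*d,-d],-1)
    return P@R.from_rotvec(c["orientation"]).as_matrix().T+c["position"]
def atz(n,uv,z):
    c=optics.get_calibration(n);K=c["camera_matrix"]
    r=R.from_rotvec(c["orientation"]).as_matrix()@np.array([(uv[0]-K[0,2])/K[0,0],-(uv[1]-K[1,2])/K[1,1],-1])
    return c["position"]+r*(z-c["position"][2])/r[2]
def proj(n,X):
    c=optics.get_calibration(n);K=c["camera_matrix"]
    p=(np.atleast_2d(X)-c["position"])@R.from_rotvec(c["orientation"]).as_matrix()
    return np.stack([K[0,2]+K[0,0]*p[:,0]/-p[:,2],K[1,2]-K[1,1]*p[:,1]/-p[:,2]],-1)
E
python3 - <<'E'
from h import *
p,d=optics.get_image("top")
P=cloud("top",d); np.save("P.npy",P)
print("table z",np.median(P[290:330,250:350,2]))
cv2.imwrite("pics/topz.png",cv2.resize(p[150:300,180:400,::-1],None,fx=3.6,fy=3.6,interpolation=cv2.INTER_CUBIC))
z=np.clip(P[150:300,180:400,2]/0.14*255,0,255).astype(np.uint8)
cv2.imwrite("pics/topd.png",cv2.applyColorMap(cv2.resize(z,None,fx=3.6,fy=3.6,interpolation=cv2.INTER_NEAREST),cv2.COLORMAP_JET))
for t,z in(("gate_arm",.1),("gate_hinge",.1),("carton_center",.0895),("bay_home",.0895),("station",0)):
  for n in("top","side"):
    for x in finder.place_of(n,t)[:2]: print(n,t,x["confidence"],atz(n,x["xy"],z).round(3))
E
```

```text
table z -0.0002323035251150518
top gate_arm 0.98 [0.478 0.005 0.1  ]
side gate_arm 0.62 [0.477 0.01  0.1  ]
side gate_arm 0.26 [ 0.522 -0.009  0.1  ]
top gate_hinge 0.59 [ 0.494 -0.117  0.1  ]
side gate_hinge 0.68 [ 0.503 -0.104  0.1  ]
top carton_center 0.85 [0.576 0.005 0.089]
top carton_center 0.18 [0.544 0.001 0.089]
side carton_center 0.84 [ 0.562 -0.006  0.09 ]
top bay_home 0.94 [ 0.61  -0.203  0.089]
top bay_home 0.35 [ 0.768 -0.091  0.089]
side bay_home 0.92 [ 0.602 -0.207  0.09 ]
side bay_home 0.64 [0.571 0.002 0.09 ]
top station 0.78 [ 0.586 -0.051  0.   ]
side station 0.58 [ 0.588 -0.046  0.   ]
```

View pics/topz.png

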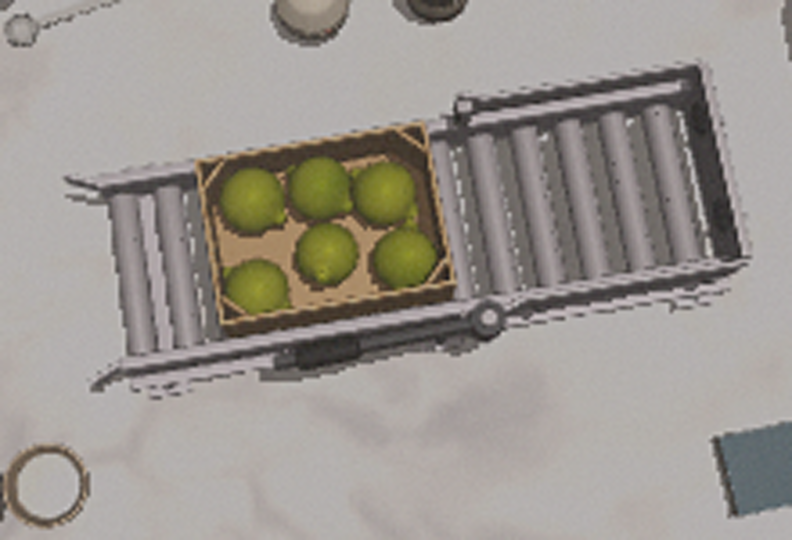

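View pics/topd.png

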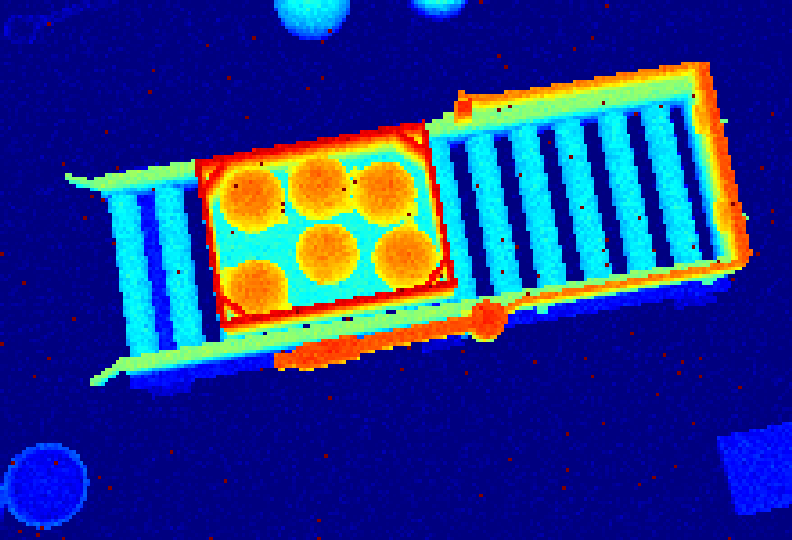

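Run:
```python
from h import *
P=np.load("P.npy")[150:300,180:400].reshape(-1,3)
ok=(P[:,0]>.4)&(P[:,0]<.75)&(P[:,1]>-.36)&(P[:,1]<.3)
P=P[ok]
rim=P[(P[:,2]>.122)&(P[:,2]<.132)]
m=np.median(rim[:,:2],0); rim=rim[np.linalg.norm(rim[:,:2]-m,axis=1)<.2]
print("rim",len(rim),np.median(rim[:,2]),cv2.minAreaRect((rim[:,:2]*1000).astype(np.float32)))
rail=P[(P[:,2]>.069)&(P[:,2]<.075)]
print(len(rail))
from scipy.optimize import least_squares
# line direction th, centre offset
def f(q):
    n=np.array([-np.sin(q[0]),np.cos(q[0])]); s=rail[:,:2]@n-q[1]
    return np.minimum(abs(abs(s)-.074),.02)/.005
best=None
for t0 in np.radians(np.arange(-110,-70,3)):
  for off in np.arange(.5,.65,.01):
    r=least_squares(f,[t0,off if True else 0],loss="soft_l1")
    if best is None or r.cost<best.cost:best=r
th,c=best.x;print(np.degrees(th),c,best.cost)
e=np.array([np.cos(th),np.sin(th)]);n=np.array([-e[1],e[0]])
S=np.c_[P[:,:2]@e,P[:,:2]@n-c,P[:,2]]
es=S[(S[:,2]>.106)&(S[:,2]<.116)&(abs(S[:,1])<.06)&(S[:,0]>.2)]
print("endstop along",np.percentile(es[:,0],[2,10,50,90,98]),len(es))
rl=S[(S[:,2]>.069)&(S[:,2]<.075)&(abs(abs(S[:,1])-.074)<.006)]
print("rail along",rl[:,0].min(),rl[:,0].max())
ro=S[(S[:,2]>.0505)&(S[:,2]<.055)&(abs(S[:,1])<.05)]
h,b=np.histogram(ro[:,0],bins=np.arange(-.3,.4,.004));print([(round(x,3),k) for x,k in zip(b,h) if k])
g=S[(S[:,2]>.1)&(S[:,2]<.125)&(S[:,1]<-.081)]
print("gate",len(g)); 
np.save("S.npy",S)
print(np.c_[g][::12].round(3))
rr=S[(S[:,2]>.122)&(S[:,2]<.132)]
print("carton in S",np.percentile(rr[:,0],[1,99]),np.percentile(rr[:,1],[1,99]))
```

```text
rim 386 0.12620301227667585 ((574.3523559570312, 4.4289093017578125), (131.10971069335938, 179.80172729492188), 7.926736831665039)
792
-82.30278442017081 0.5701715436448771 273.0669554516801
endstop along [0.38203184 0.38281159 0.38609922 0.38955691 0.39095765] 128
rail along -0.11817537128404872 0.3832028968069631
[(np.float64(-0.096), np.int64(11)), (np.float64(-0.092), np.int64(28)), (np.float64(-0.088), np.int64(26)), (np.float64(-0.084), np.int64(29)), (np.float64(-0.08), np.int64(9)), (np.float64(-0.06), np.int64(4)), (np.float64(-0.056), np.int64(14)), (np.float64(-0.052), np.int64(29)), (np.float64(-0.048), np.int64(22)), (np.float64(-0.044), np.int64(15)), (np.float64(-0.04), np.int64(2)), (np.float64(-0.016), np.int64(5)), (np.float64(-0.012), np.int64(8)), (np.float64(-0.008), np.int64(6)), (np.float64(-0.004), np.int64(3)), (np.float64(0.0), np.int64(5)), (np.float64(0.004), np.int64(4)), (np.float64(0.008), np.int64(4)), (np.float64(0.012), np.int64(5)), (np.float64(0.016), np.int64(5)), (np.float64(0.02), np.int64(1)), (np.float64(0.024), np.int64(5)), (np.float64(0.028
[... 2329 characters left out ...]
095  0.111]
 [ 0.169 -0.092  0.109]
 [ 0.128 -0.088  0.11 ]
 [ 0.16  -0.094  0.112]
 [ 0.192 -0.099  0.11 ]
 [ 0.141 -0.093  0.109]
 [ 0.173 -0.099  0.113]
 [ 0.108 -0.091  0.111]
 [ 0.14  -0.096  0.111]
 [ 0.189 -0.104  0.106]
 [ 0.105 -0.093  0.112]
 [ 0.137 -0.098  0.108]
 [ 0.07  -0.09   0.115]
 [ 0.102 -0.095  0.108]
 [ 0.045 -0.088  0.109]
 [ 0.077 -0.094  0.114]
 [ 0.109 -0.099  0.11 ]
 [ 0.061 -0.094  0.115]
 [ 0.093 -0.099  0.111]
 [ 0.058 -0.096  0.116]
 [ 0.02  -0.091  0.107]
 [ 0.052 -0.098  0.113]
 [ 0.019 -0.095  0.112]
 [ 0.051 -0.1    0.111]
 [ 0.022 -0.098  0.112]
 [ 0.054 -0.103  0.111]
 [ 0.04  -0.104  0.11 ]]
carton in S [-0.01711778  0.162196  ] [-0.06573844  0.06469068]
```

Run:
```python
from h import *
S=np.load("S.npy")
h=S[(S[:,2]>.113)&(S[:,2]<.125)&(S[:,1]<-.07)&(S[:,1]>-.12)&(S[:,0]>.14)&(S[:,0]<.22)]
print(len(h),h[:,0].min(),h[:,0].max(),h[:,1].min(),h[:,1].max(),np.median(h[:,2]), cv2.minEnclosingCircle((h[:,:2]*1000).astype(np.float32)))
q=S[(S[:,2]>.118)&(S[:,1]<-.07)];print(len(q),q.mean(0), q[:,2].max())
g=S[(S[:,2]>.103)&(S[:,2]<.117)&(S[:,1]<-.081)&(S[:,0]<.155)]
hs,b=np.histogram(g[:,0],bins=np.arange(0,.17,.01))
for i in range(len(hs)):
  k=g[(g[:,0]>=b[i])&(g[:,0]<b[i+1])]
  if len(k):print(round(b[i],3),len(k),k[:,1].min().round(4),k[:,1].max().round(4))
# bumpers: profile of z along x near the stop
k=S[(abs(S[:,1])<.06)&(S[:,0]>.36)]
for a in np.arange(.36,.4,.003):
  m=k[(k[:,0]>=a)&(k[:,0]<a+.003)]
  if len(m):print(round(a,3),np.percentile(m[:,2],[5,50,95]).round(3))
```

```text
56 0.14325427284632555 0.19620125976136957 -0.10408574461424497 -0.08075314878203871 0.1150519131904072 ((169.72776794433594, -93.32319641113281), 26.493541717529297)
8 [ 0.16583771 -0.09208686  0.1193203 ] 0.12178333182335765
0.01 4 -0.1 -0.0914
0.02 14 -0.1013 -0.0927
0.03 19 -0.1036 -0.09
0.04 24 -0.1046 -0.0873
0.05 24 -0.1052 -0.0874
0.06 20 -0.1045 -0.0888
0.07 26 -0.1043 -0.087
0.08 16 -0.1025 -0.0895
0.09 17 -0.0999 -0.0885
0.1 15 -0.099 -0.0889
0.11 17 -0.0991 -0.0881
0.12 16 -0.0992 -0.0884
0.13 15 -0.0981 -0.0869
0.14 17 -0.0984 -0.0879
0.15 10 -0.098 -0.0871
0.36 [0.047 0.051 0.055]
0.363 [0.046 0.049 0.052]
0.366 [0.042 0.046 0.052]
0.375 [0.016 0.088 0.1  ]
0.378 [0.    0.095 0.102]
0.381 [-0.     0.065  0.111]
0.384 [-0.004  0.104  0.114]
0.387 [-0.004  0.107  0.114]
0.39 [-0.004  0.109  0.111]
```

```bash
cat >> h.py <<'E'
TH=np.radians(-82.30)
E_=np.array([np.cos(TH),np.sin(TH),0]);N_=np.array([-E_[1],E_[0],0]);Z_=np.array([0,0,1.])
O_=.130*E_+.5702*N_
def st(x,y,z): return O_+x*E_+y*N_+z*Z_   # station -> world (m)
def tost(p): d=np.asarray(p)-O_; return np.array([d@E_,d@N_,d[2]])
def rt(yaw=0,flip=False):  # tool down, z axis along N rotated by yaw
    z=np.cos(yaw)*N_+np.sin(yaw)*-E_
    if flip:z=-z
    x=-Z_; return R.from_matrix(np.stack([x,np.cross(z,x),z],1))
def go(p,rot,s=None):
    s=s or arm.observe(); r0=R.from_rotvec(s["ee_rot"])
    return (r0.inv().apply(p-s["position"])*1000).round(1),np.degrees((r0.inv()*rot).as_rotvec()).round(1)
def rep():
    s=arm.observe(); r0=R.from_rotvec(s["ee_rot"]); print("t",s["clock"],"st",(tost(s["position"])*1000).round(1),"F",s["force"].round(1),"w",s["width"],"J",s["joints"].round(2)); print("tool axes in st (rows E,N,Z):\n",(np.stack([E_,N_,Z_])@r0.as_matrix()).round(3))
E
python3 - <<'E'
from h import *
rep(); print(O_, st(.155,0,.0895))
for f in(0,1): print(f,go(st(-.185,0,.2),rt(0,f)), go(st(-.185,0,.25),rt(0,f)))
for b in("cup","salt_bowl","matches","jar","timer"):
    x=finder.place_of("top",b)[:1]
    if x: print(b,tost(atz("top",x[0]["xy"],0)).round(3))
E
```

```text
t 1.15 st [ 492.2 -510.7  200.6] F [ 0.6 -0.  -0.4] w 1.002346302077912 J [ 1.24  0.43  0.03  1.57 -0.01  1.13 -0.08]
tool axes in st (rows E,N,Z):
 [[ 0.    -0.095  0.995]
 [-0.     0.995  0.095]
 [-1.    -0.     0.   ]]
[ 0.58247682 -0.05242889  0.        ] [ 0.60324468 -0.20603129  0.0895    ]
0 (array([ 6.000e-01,  5.728e+02, -6.255e+02]), array([-84.5,   0. ,   0. ])) (array([ -49.4,  572.8, -625.5]), array([-84.5,   0. ,   0. ]))
1 (array([ 6.000e-01,  5.728e+02, -6.255e+02]), array([95.5,  0. , -0. ])) (array([ -49.4,  572.8, -625.5]), array([95.5,  0. , -0. ]))
cup [-0.377 -0.15   0.   ]
salt_bowl [-0.303 -0.156  0.   ]
matches [ 0.286 -0.236  0.   ]
jar [0.07  0.213 0.   ]
timer [-0.03   0.201  0.   ]
```

>>> send_rows(
  rows=[
    [[-40,10,-10,0,0,0,60],[-50,35,-38,-5,0,0,60],[-50,67,-73,-10,0,0,60],[-50,100,-109,-15,0,0,60],[-50,133,-145,-20,0,0,60],[-50,166,-181,-25,0,0,60],[-50,199,-217,-30,0,0,60],[-50,232,-253,-35,0,0,60]],
  ],
)

```text
clock: 2.2
position: [0.3113, -0.3076, 0.2509]
ee_rot: [0.568, 1.494, -0.569]
force: [0.4, -0.4, 0.1]
width: 0.601
```

Run:
```python
from h import *
rep(); print(go(st(-.185,0,.2),rt()))
```

```text
t 2.2 st [ 216.6 -302.9  250.9] F [ 0.4 -0.4  0.1] w 0.600726356770311 J [ 0.9   0.1  -0.27  1.91  0.03  1.14 -0.1 ]
tool axes in st (rows E,N,Z):
 [[ 0.001 -0.652  0.759]
 [ 0.     0.759  0.652]
 [-1.    -0.     0.001]]
(array([  50.7,  491.5, -107.3]), array([-49.3,   0. ,   0. ]))
```

>>> send_rows(
  rows=[
    [[0,45,-10,-5,0,0,60],[0,90,-20,-10,0,0,60],[0,135,-29,-15,0,0,60],[0,180,-39,-20,0,0,60],[0,225,-49,-25,0,0,60],[0,270,-59,-30,0,0,60],[0,315,-69,-35,0,0,60],[0,360,-79,-40,0,0,60]],
  ],
)

```text
clock: 3.0
position: [0.4926, 0.0131, 0.2509]
ee_rot: [0.023, 1.57, -0.023]
force: [0.9, -1.4, 0.3]
width: 0.601
```

Run:
```python
from h import *
rep(); print(go(st(-.185,0,.2),rt()))
```

```text
t 3.0 st [-77.  -80.2 250.9] F [ 0.9 -1.4  0.3] w 0.6007642380565202 J [ 0.39  0.24 -0.64  1.77  0.16  1.18 -0.32]
tool axes in st (rows E,N,Z):
 [[ 0.    -0.987  0.163]
 [ 0.001  0.163  0.987]
 [-1.    -0.     0.001]]
(array([ 50.9, 119.7,  61.6]), array([-9.4,  0. ,  0. ]))
```

>>> send_rows(
  rows=[
    [[0,30,14,-2,0,0,60],[0,60,30,-4.5,0,0,60],[0,90,46,-7,0,0,60],[0,120,62,-9.4,0,0,60],[15,120,62,-9.4,0,0,60],[35,120,62,-9.4,0,0,60],[50,120,62,-9.4,0,0,60],[50,120,62,-9.4,0,0,60]],
  ],
)

```text
clock: 3.8
position: [0.5566, 0.1287, 0.1986]
ee_rot: [-0.104, 1.572, 0.103]
force: [0.1, -0.0, 0.1]
width: 0.597
```

Run:
```python
from h import *
rep(); print(go(st(-.175,0,.08),rt()))
p,d=optics.get_image("side");cv2.imwrite("pics/side1.png",p[:,:,::-1])
```

```text
t 3.8 st [-183.    -1.4  198.6] F [ 0.1 -0.   0.1] w 0.596744699682669 J [ 0.15  0.44 -0.67  1.67  0.29  1.15 -0.46]
tool axes in st (rows E,N,Z):
 [[ 0.001 -1.     0.002]
 [-0.004  0.002  1.   ]
 [-1.    -0.001 -0.004]]
(array([118.6,  -7.9,   1.8]), array([-0.1, -0.2,  0. ]))
```

View pics/side1.png

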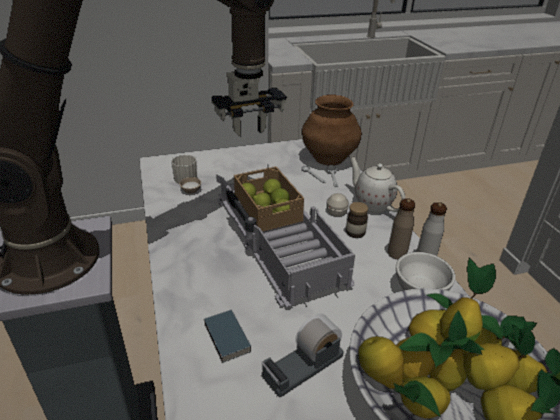

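>>> send_rows(
  rows=[
    [[30,0,1,0,0,0,60],[65,0,1,0,0,0,60],[95,0,1,0,0,0,60],[112,0,1,0,0,0,60],[118,0,1,0,0,0,60],[118,-8,1,0,0,0,60],[118,-14,1,0,0,0,60],[118,-18,1,0,0,0,60]],
  ],
)

```text
clock: 4.65
position: [0.5622, 0.1107, 0.0839]
ee_rot: [-0.103, 1.566, 0.102]
force: [0.3, -0.0, -0.6]
width: 0.602
```

Run:
```python
from h import *
rep(); print(go(st(.055,0,.08),rt()))
p,d=optics.get_image("top");cv2.imwrite("pics/top1.png",cv2.resize(p[130:300,160:400,::-1],None,fx=3.3,fy=3.3))
```

```text
t 4.65 st [-164.4    1.8   83.9] F [ 0.3 -0.  -0.6] w 0.6017389650237709 J [ 0.14  0.55 -0.61  1.8   0.39  0.91 -0.51]
tool axes in st (rows E,N,Z):
 [[ 0.    -1.     0.004]
 [ 0.002  0.004  1.   ]
 [-1.    -0.     0.002]]
(array([   4. , -219.4,   -1. ]), array([-0.2,  0.1,  0. ]))
```

View pics/top1.png

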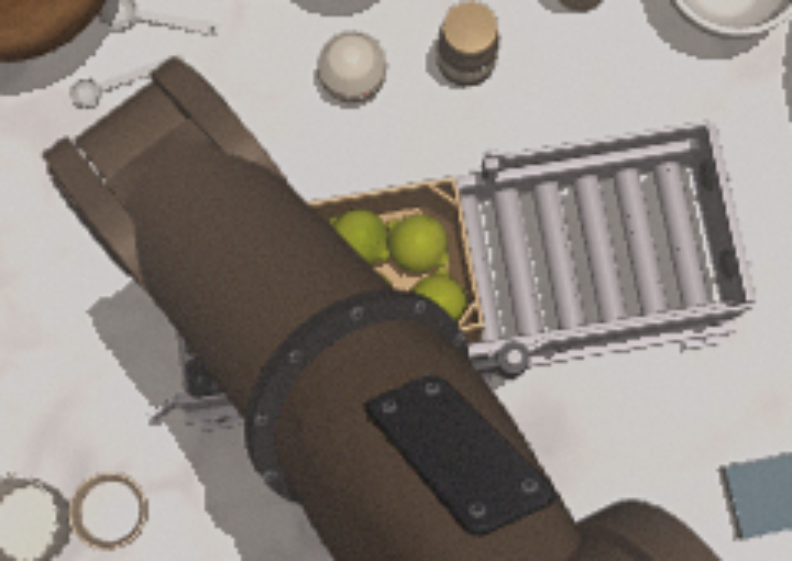

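>>> send_rows(
  rows=[
    [[2,-4,-1,0,0,0,60],[4,-8,-1,0,0,0,60],[4,-15,-1,0,0,0,60],[4,-24,-1,0,0,0,60],[4,-34,-1,0,0,0,60],[4,-45,-1,0,0,0,60],[4,-56,-1,0,0,0,60],[4,-67,-1,0,0,0,60]],
  ],
)

```text
clock: 5.5
position: [0.5691, 0.0439, 0.0786]
ee_rot: [-0.103, 1.568, 0.103]
force: [0.4, 2.0, 0.6]
width: 0.6
```

Run:
```python
from h import *
rep(); print(go(st(.055,0,.08),rt()))
p,d=optics.get_image("side");cv2.imwrite("pics/side2.png",cv2.resize(p[80:320,130:400,::-1],None,fx=2.5,fy=2.5))
```

```text
t 5.5 st [-97.2  -0.3  78.6] F [0.4 2.  0.6] w 0.5997847026101113 J [ 0.26  0.56 -0.61  1.81  0.4   0.9  -0.4 ]
tool axes in st (rows E,N,Z):
 [[ 0.    -1.     0.003]
 [ 0.     0.003  1.   ]
 [-1.    -0.     0.   ]]
(array([  -1.4, -152.2,    0.8]), array([-0.2,  0. ,  0. ]))
```

View pics/side2.png

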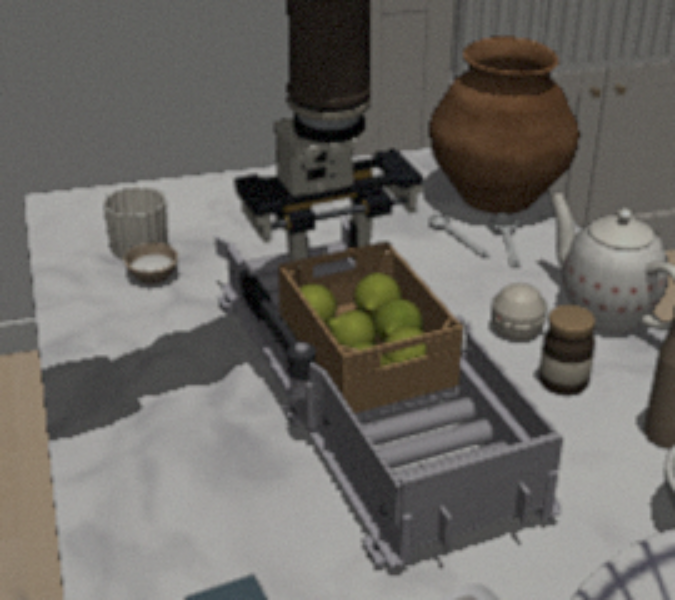

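>>> send_rows(
  rows=[
    [[0,-7,0,0,0,0,60],[0,-16,0,0,0,0,60],[0,-26,0,0,0,0,60],[0,-37,0,0,0,0,60],[0,-48,0,0,0,0,60],[0,-59,0,0,0,0,60],[0,-70,0,0,0,0,60],[0,-81,0,0,0,0,60]],
  ],
)

```text
clock: 6.35
position: [0.5796, -0.0362, 0.0786]
ee_rot: [-0.104, 1.569, 0.103]
force: [-1.6, 1.1, -0.2]
width: 0.602
```

>>> send_rows(
  rows=[
    [[0,-10,0,0,0,0,60],[0,-20,0,0,0,0,60],[0,-29,0,0,0,0,60],[0,-37,0,0,0,0,60],[0,-44,0,0,0,0,60],[0,-50,0,0,0,0,60],[0,-55,0,0,0,0,60],[0,-58,0,0,0,0,60]],
  ],
)

```text
clock: 7.15
position: [0.5873, -0.0932, 0.0786]
ee_rot: [-0.104, 1.568, 0.103]
force: [-0.7, 0.9, -0.5]
width: 0.6
```

Run:
```python
from h import *
rep(); print(go(st(.055,0,.08),rt()))
p,d=optics.get_image("side");cv2.imwrite("pics/side3.png",cv2.resize(p[80:320,130:400,::-1],None,fx=2.5,fy=2.5))
```

```text
t 7.15 st [41.  -0.7 78.6] F [-0.7  0.9 -0.5] w 0.6000364264176218 J [ 0.47  0.59 -0.6   1.75  0.4   0.93 -0.15]
tool axes in st (rows E,N,Z):
 [[ 0.    -1.     0.003]
 [-0.     0.003  1.   ]
 [-1.    -0.    -0.   ]]
(array([ -1.4, -14. ,   0.8]), array([-0.2, -0. ,  0. ]))
```

View pics/side3.png

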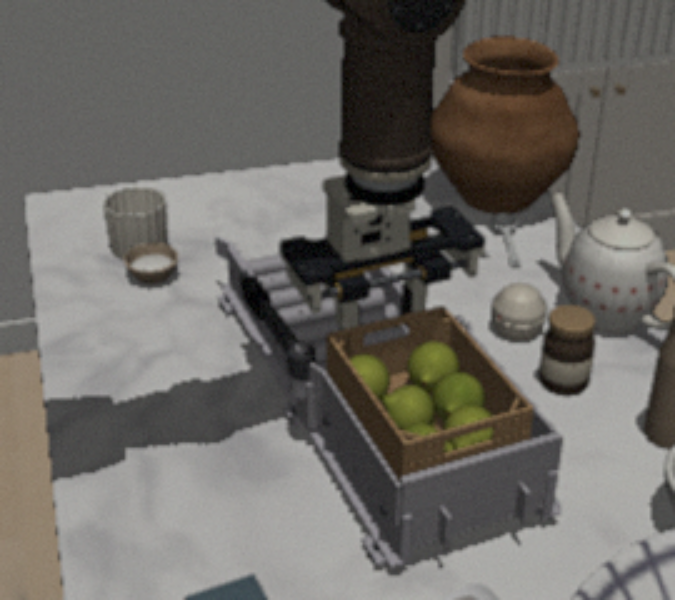

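>>> send_rows(
  rows=[
    [[0,-3,0,0,0,0,60],[0,-5,0,0,0,0,60],[0,-7,0,0,0,0,60],[0,-9,0,0,0,0,60],[0,-11,0,0,0,0,60],[0,-12,0,0,0,0,60],[0,-13,0,0,0,0,60],[0,-14,0,0,0,0,60]],
  ],
)

```text
clock: 8.0
position: [0.5891, -0.1065, 0.0787]
ee_rot: [-0.104, 1.568, 0.104]
force: [0.7, 0.9, 0.2]
width: 0.6
```

>>> send_rows(
  rows=[
    [[0,-0.5,0,0,0,0,60],[0,-1,0,0,0,0,60],[0,-1.5,0,0,0,0,60],[0,-2,0,0,0,0,60],[0,-2.5,0,0,0,0,60],[0,-3,0,0,0,0,60],[0,-3,0,0,0,0,60],[0,-3,0,0,0,0,60]],
  ],
)

```text
clock: 8.8
position: [0.5895, -0.1082, 0.0787]
ee_rot: [-0.104, 1.568, 0.106]
force: [-0.5, 4.4, 0.6]
width: 0.6
```

Run:
```python
from h import *
rep()
```

```text
t 8.8 st [56.2 -0.5 78.7] F [-0.5  4.4  0.6] w 0.5997284469196369 J [ 0.5   0.59 -0.59  1.74  0.4   0.93 -0.13]
tool axes in st (rows E,N,Z):
 [[-0.001 -1.     0.001]
 [ 0.     0.001  1.   ]
 [-1.     0.001  0.   ]]
```

>>> send_rows(
  rows=[
    [[0,-1,0,0,0,0,60],[0,-2,0,0,0,0,60],[0,-2,0,0,0,0,60],[0,-2,0,0,0,0,60],[0,-2,0,0,0,0,60],[0,-2,0,0,0,0,60],[0,-2,0,0,0,0,60],[0,-2,0,0,0,0,60]],
  ],
)

```text
clock: 9.6
position: [0.59, -0.1083, 0.0787]
ee_rot: [-0.103, 1.567, 0.108]
force: [0.4, 9.6, -1.2]
width: 0.598
```

>>> send_rows(
  rows=[
    [[0,1,0,0,0,0,60],[0,4,0,0,0,0,60],[0,10,0,0,0,0,60],[0,20,0,0,0,0,60],[-20,40,0,0,0,0,30],[-50,60,0,0,0,0,0],[-80,60,0,0,0,0,0],[-90,60,0,0,0,0,0]],
  ],
)

```text
clock: 10.4
position: [0.5831, -0.0503, 0.1718]
ee_rot: [-0.105, 1.564, 0.104]
force: [0.2, 0.3, -0.5]
width: 0.299
```

Run:
```python
from h import *
rep()
p,d=optics.get_image("top");cv2.imwrite("pics/top4.png",cv2.resize(p[130:300,160:400,::-1],None,fx=3.3,fy=3.3))
P=cloud("top",d)[150:300,180:400].reshape(-1,3);S=np.array([tost(q) for q in P])
rr=S[(S[:,2]>.122)&(S[:,2]<.132)&(abs(S[:,1])<.075)&(S[:,0]>.0)&(S[:,0]<.3)]
print(len(rr),np.percentile(rr[:,0],[1,99]),np.percentile(rr[:,1],[1,99]))
p,d=optics.get_image("side");cv2.imwrite("pics/side4.png",cv2.resize(p[80:320,130:400,::-1],None,fx=2.5,fy=2.5))
```

```text
t 10.4 st [ -2.    0.9 171.8] F [ 0.2  0.3 -0.5] w 0.29884236504440975 J [ 0.45  0.48 -0.65  1.67  0.32  1.09 -0.16]
tool axes in st (rows E,N,Z):
 [[ 0.001 -1.     0.001]
 [ 0.004  0.001  1.   ]
 [-1.    -0.001  0.004]]
196 [0.15223344 0.24665329] [-0.06554108  0.06461353]
```

View pics/top4.png

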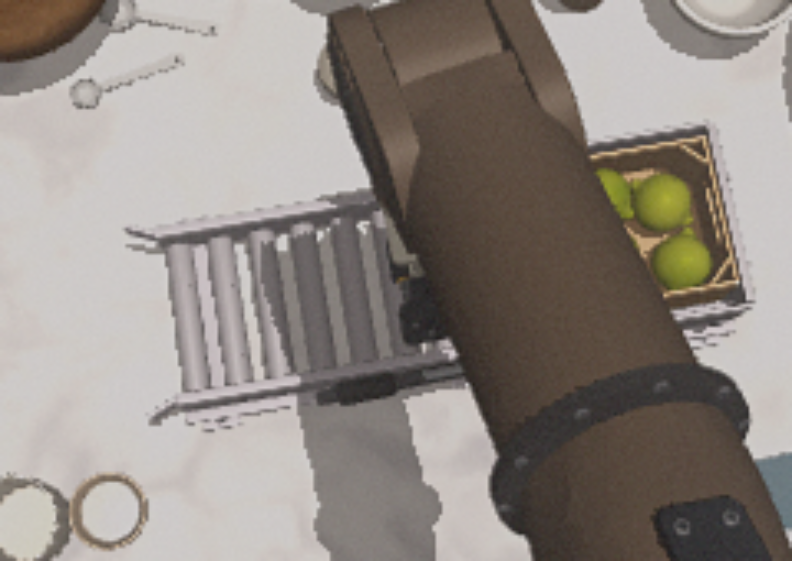

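View pics/side4.png

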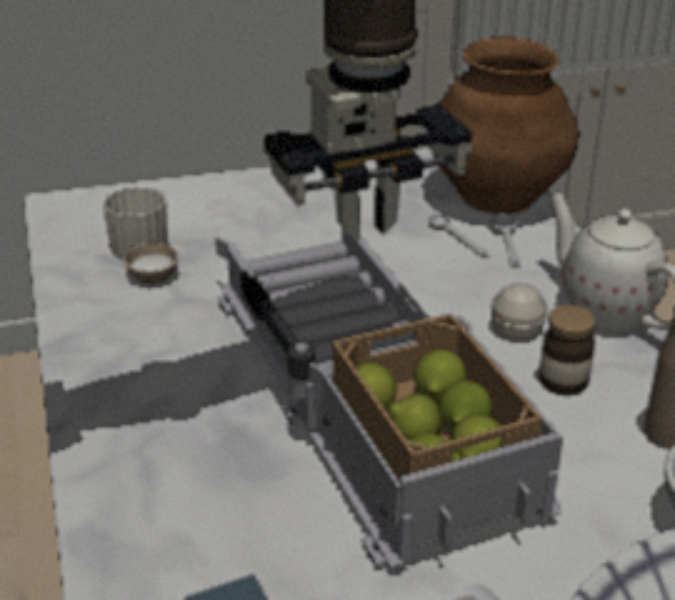

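>>> send_rows(
  rows=[
    [[0,20,-35,0,0,0,0],[0,42,-70,0,0,0,0],[0,62,-105,0,0,0,0],[0,82,-143,0,0,0,0],[0,82,-143,0,0,0,0],[20,82,-143,0,0,0,0],[40,82,-143,0,0,0,0],[55,82,-143,0,0,0,0]],
  ],
)

```text
clock: 11.3
position: [0.4283, 0.0096, 0.1116]
ee_rot: [-0.103, 1.571, 0.103]
force: [-0.1, -0.0, 1.1]
width: 0.009
```

Run:
```python
from h import *
rep()
p,d=optics.get_image("side");cv2.imwrite("pics/side5.png",cv2.resize(p[80:320,130:400,::-1],None,fx=2.5,fy=2.5))
```

```text
t 11.3 st [ -82.2 -144.5  111.6] F [-0.1 -0.   1.1] w 0.00909544503120072 J [ 0.44  0.32 -0.71  2.1   0.28  0.83 -0.31]
tool axes in st (rows E,N,Z):
 [[ 0.    -1.     0.004]
 [-0.002  0.004  1.   ]
 [-1.    -0.    -0.002]]
```

View pics/side5.png

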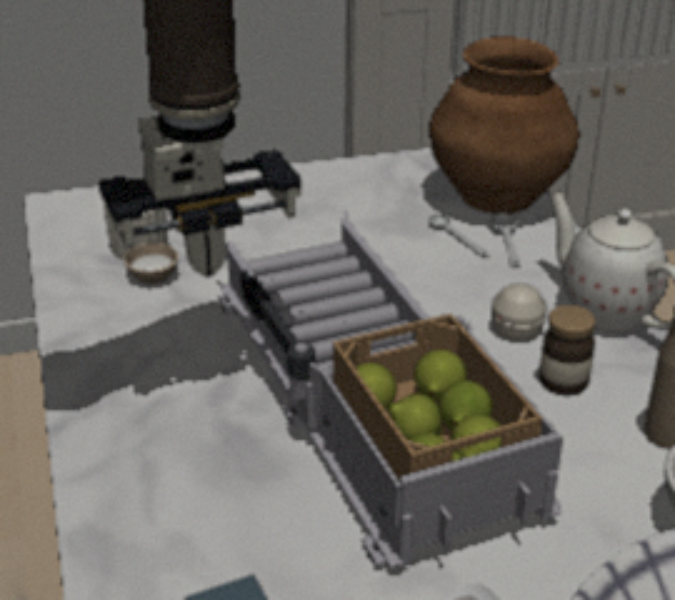

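Run:
```python
from h import *
s=arm.observe();p=tost(s["position"])*1000
for t in [-2,0,10,20,30,40,50,60,70,80,85,88,90]:
    a=np.radians(t);u=np.array([-np.cos(a),np.sin(a)]);m=np.array([np.sin(a),np.cos(a)])
    T=np.array([51,-92])+125*u-9*m-[9.5,19]; D=T-p[:2]
    print(t,T.round(1),"tool x,y,z shift",round(p[2]-90,1),round(-D[0],1),round(D[1],1))
```

```text
-2 [ -83.1 -124.4] tool x,y,z shift 19.9 0.9 21.3
0 [ -83.5 -120. ] tool x,y,z shift 19.9 1.3 25.7
10 [-83.2 -98.2] tool x,y,z shift 19.9 1.0 47.5
20 [-79.  -76.7] tool x,y,z shift 19.9 -3.1 69.0
30 [-71.3 -56.3] tool x,y,z shift 19.9 -10.9 89.4
40 [-60.  -37.5] tool x,y,z shift 19.9 -22.1 108.1
50 [-45.7 -21. ] tool x,y,z shift 19.9 -36.4 124.6
60 [-28.8  -7.2] tool x,y,z shift 19.9 -53.4 138.4
70 [-9.7  3.4] tool x,y,z shift 19.9 -72.5 149.1
80 [10.9 10.5] tool x,y,z shift 19.9 -93.1 156.2
85 [21.6 12.7] tool x,y,z shift 19.9 -103.8 158.4
88 [28.1 13.6] tool x,y,z shift 19.9 -110.3 159.3
90 [32.5 14. ] tool x,y,z shift 19.9 -114.7 159.7
```

>>> send_rows(
  rows=[
    [[12,1,0,0,0,0,0],[20,1,0,0,0,0,0],[20,1,5,0,0,0,0],[20,1,12,0,0,0,0],[20,1,18,0,0,0,0],[20,1,26,0,0,0,0],[20,1,36,0,0,0,0],[20,1,47,0,0,0,0]],
  ],
)

```text
clock: 12.15
position: [0.4768, 0.0178, 0.0938]
ee_rot: [-0.104, 1.568, 0.103]
force: [0.3, -1.1, 0.1]
width: 0.005
```

Run:
```python
from h import *
rep()
p,d=optics.get_image("side");cv2.imwrite("pics/side6.png",cv2.resize(p[80:320,130:400,::-1],None,fx=2.5,fy=2.5))
```

```text
t 12.15 st [-83.7 -95.3  93.8] F [ 0.3 -1.1  0.1] w 0.005252227929404671 J [ 0.37  0.41 -0.67  2.01  0.34  0.83 -0.36]
tool axes in st (rows E,N,Z):
 [[ 0.    -1.     0.003]
 [ 0.     0.003  1.   ]
 [-1.    -0.     0.   ]]
```

View pics/side6.png

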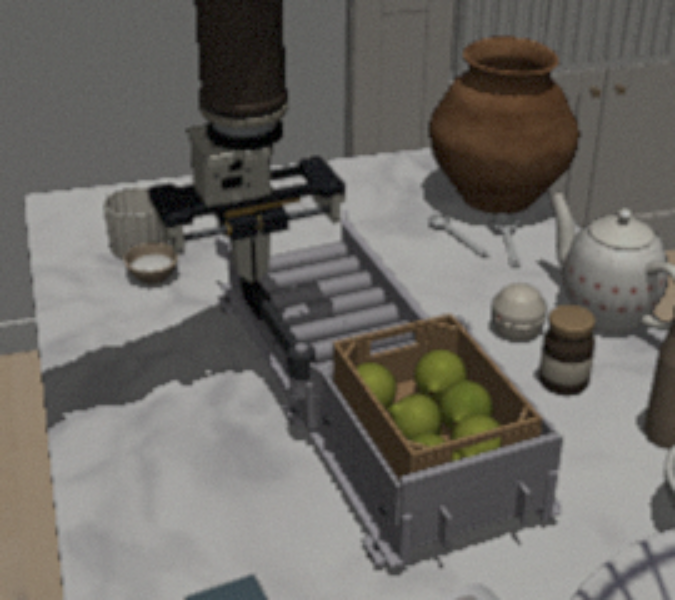

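>>> send_rows(
  rows=[
    [[1,-2,8,0,0,0,0],[2,-5,19,0,0,0,0],[3,-8,29,0,0,0,0],[3,-12,39,0,0,0,0],[3,-18,49,0,0,0,0],[3,-24,58,0,0,0,0],[3,-31,66,0,0,0,0],[3,-38,74,0,0,0,0]],
  ],
)

```text
clock: 13.0
position: [0.5548, -0.011, 0.0906]
ee_rot: [-0.104, 1.568, 0.103]
force: [0.1, 0.2, 0.0]
width: 0.005
```

Run:
```python
from h import *
rep()
p,d=optics.get_image("side");cv2.imwrite("pics/side7.png",cv2.resize(p[80:320,130:400,::-1],None,fx=2.5,fy=2.5))
```

```text
t 13.0 st [-44.8 -21.9  90.6] F [0.1 0.2 0. ] w 0.004710942440366111 J [ 0.37  0.52 -0.63  1.84  0.38  0.91 -0.3 ]
tool axes in st (rows E,N,Z):
 [[ 0.    -1.     0.003]
 [-0.     0.003  1.   ]
 [-1.    -0.    -0.   ]]
```

View pics/side7.png

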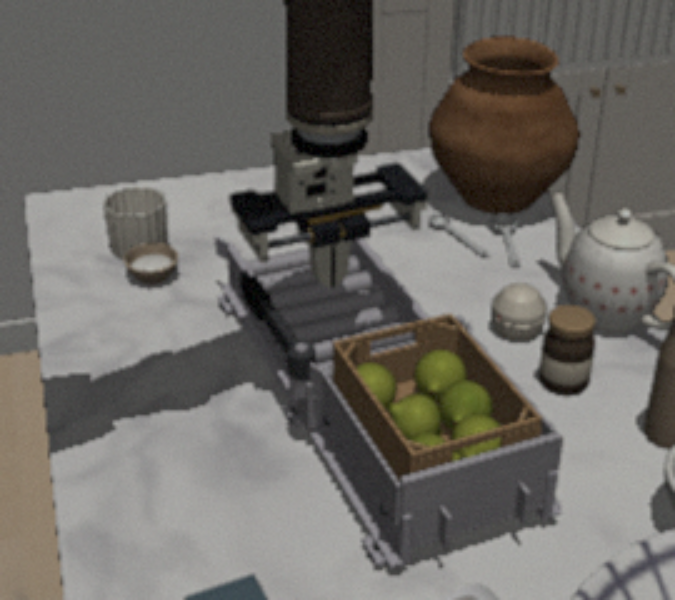

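Run:
```python
from h import *
p,d=optics.get_image("top");cv2.imwrite("pics/top7.png",cv2.resize(p[130:300,160:400,::-1],None,fx=3.3,fy=3.3))
p,d=optics.get_image("side");cv2.imwrite("pics/side8.png",cv2.resize(p[150:270,200:330,::-1],None,fx=6,fy=5,interpolation=cv2.INTER_CUBIC))
P=cloud("side",d);
for v in range(180,226,5): print(v,[tuple((tost(P[v,u])*1000).astype(int)) for u in range(226,252,5)])
```

```text
180 [(np.int64(-320), np.int64(-32), np.int64(3)), (np.int64(-29), np.int64(-110), np.int64(186)), (np.int64(-11), np.int64(-102), np.int64(194)), (np.int64(-304), np.int64(12), np.int64(2)), (np.int64(-224), np.int64(0), np.int64(50)), (np.int64(-211), np.int64(12), np.int64(55))]
185 [(np.int64(-188), np.int64(-74), np.int64(70)), (np.int64(-213), np.int64(-51), np.int64(51)), (np.int64(-212), np.int64(-35), np.int64(48)), (np.int64(-210), np.int64(-20), np.int64(45)), (np.int64(-210), np.int64(-4), np.int64(42)), (np.int64(-206), np.int64(9), np.int64(41))]
190 [(np.int64(-104), np.int64(-101), np.int64(110)), (np.int64(-93), np.int64(-90), np.int64(114)), (np.int64(-180), np.int64(-47), np.int64(51)), (np.int64(-174), np.int64(-33), np.int64(52)), (np.int64(-172), np.int64(-18), np.int64(50)), (np.int64(-172), np.int64(-3), np.int64(45))]
195 [(np.int64(-105), np.int64(-101), np.int64(93)), (np.int64(-66), np.int64(-99), np.int64(116)), (np.int64(-168), np.int64(-51), np.int64(42)), (np.int64(-168), np.int64(-36), np.int64(38)), (np.int64(-144), np.int64(-29), np.int64(51)), (np.
[... 1039 characters left out ...]
, (np.int64(5), np.int64(-98), np.int64(99)), (np.int64(26), np.int64(-92), np.int64(111)), (np.int64(-56), np.int64(-48), np.int64(44))]
220 [(np.int64(-115), np.int64(-102), np.int64(2)), (np.int64(-109), np.int64(-89), np.int64(2)), (np.int64(-83), np.int64(-83), np.int64(19)), (np.int64(-54), np.int64(-78), np.int64(36)), (np.int64(52), np.int64(-102), np.int64(116)), (np.int64(52), np.int64(-89), np.int64(113))]
225 [(np.int64(-93), np.int64(-109), np.int64(2)), (np.int64(-87), np.int64(-96), np.int64(2)), (np.int64(-81), np.int64(-84), np.int64(2)), (np.int64(-53), np.int64(-78), np.int64(20)), (np.int64(55), np.int64(-104), np.int64(104)), (np.int64(65), np.int64(-94), np.int64(107))]
```

View pics/top7.png

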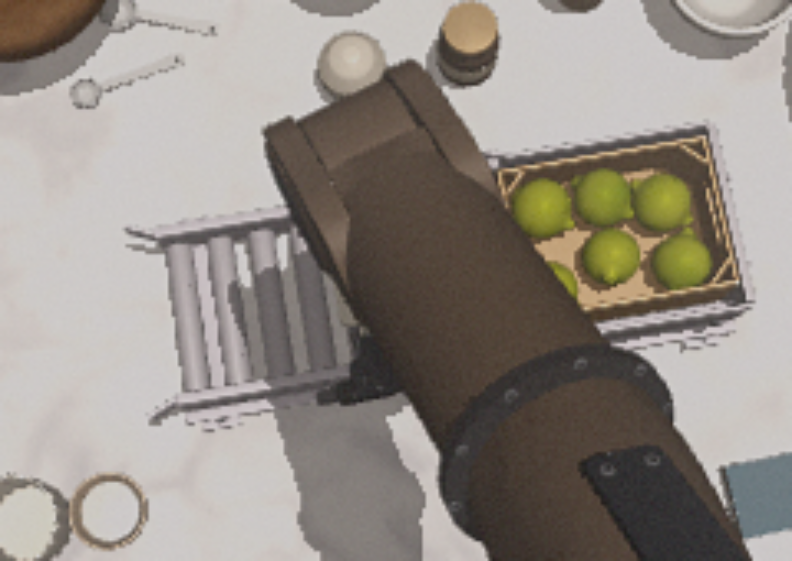

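View pics/side8.png

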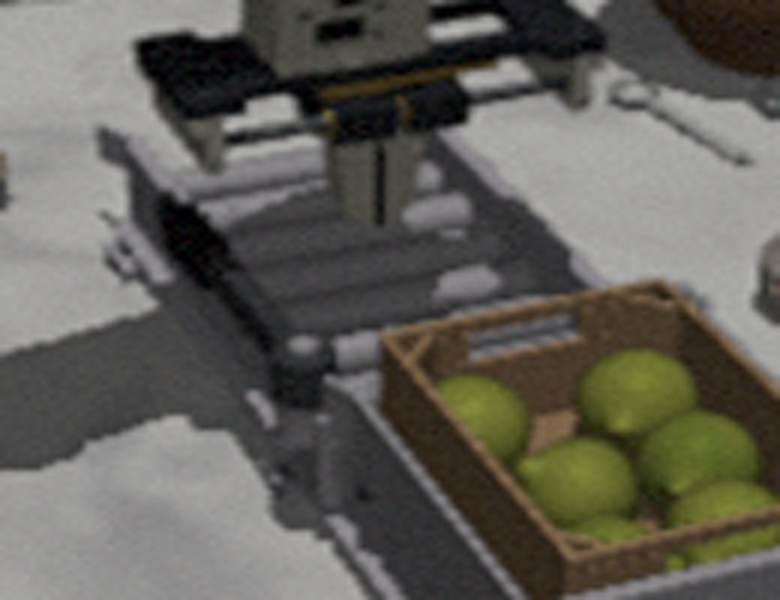

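Run:
```python
from h import *
p,d=optics.get_image("side");P=cloud("side",d)
print(proj("side",arm.observe()["position"]))
for v in range(170,204,3): print(v,[tuple(int(a) for a in (tost(P[v,u])*1000)) for u in range(255,274,3)])
g=np.array([tost(q) for q in P[182:225,220:262].reshape(-1,3)])*1000
g=g[(g[:,2]>86)&(g[:,1]<-75)&(g[:,0]<35)]
print(np.polyfit(g[:,0],g[:,1],1), g.min(0),g.max(0))
```

```text
[[261.13362288 201.19658234]]
170 [(-17, -50, 208), (-17, -42, 206), (-16, -34, 205), (-9, -29, 208), (-9, -21, 206), (-11, -12, 203), (-10, -4, 202)]
173 [(-12, -52, 203), (-11, -44, 201), (-12, -36, 199), (-8, -30, 200), (-9, -21, 197), (-11, -12, 194), (-14, -2, 190)]
176 [(-11, -53, 195), (-13, -44, 192), (-9, -37, 192), (-7, -30, 192), (-10, -21, 188), (-203, 70, 60), (-181, 71, 72)]
179 [(-37, -42, 169), (-35, -35, 168), (-36, -26, 166), (-38, -17, 162), (-34, -10, 163), (-198, 68, 53), (-176, 68, 65)]
182 [(-40, -41, 158), (-35, -35, 159), (-32, -28, 159), (-36, -18, 155), (-37, -9, 152), (-183, 62, 52), (-179, 70, 53)]
185 [(-41, -41, 148), (-36, -35, 150), (-38, -25, 146), (-35, -18, 146), (-35, -10, 144), (-166, 55, 53), (-173, 68, 46)]
188 [(-43, -41, 138), (-34, -36, 142), (-31, -28, 142), (-35, -18, 137), (-36, -9, 134), (-166, 55, 42), (-173, 68, 35)]
191 [(-165, 6, 44), (-35, -35, 132), (-36, -26, 129), (-38, -17, 125), (-138, 33, 53), (-134, 41, 54), (-140, 53, 47)]
194 [(-140, -2, 51), (-137, 4, 51), (-35, -27, 120), (-133, 22, 49), (-134, 32, 46), (-130, 40, 46), (-130, 49, 44)]
197 [(-131, -6, 47), (-135, 4, 42), (-133, 12, 41), (-133, 22, 38), (-112, 22, 51), (-105, 29, 54), (-103, 37, 53)]
200 [(-111, -14, 51), (-107, -7, 52), (-106, 1, 50), (-100, 8, 52), (-99, 17, 50), (-100, 27, 47), (-100, 36, 45)]
203 [(-101, -18, 48), (-97, -11, 49), (-97, -1, 46), (-94, 6, 46), (-100, 17, 39), (-98, 26, 39), (-97, 35, 36)]
[ 3.33757689e-02 -9.69581103e+01] [-109.38019085 -110.92610231   88.68722643] [ 34.97161174 -86.60673723 191.71059967]
```

>>> send_rows(
  rows=[
    [[-25,0,0,0,0,0,0],[-45,5,-10,0,0,0,0],[-45,20,-50,0,0,0,0],[-45,35,-90,0,0,0,0],[-45,39,-122,0,0,0,0],[-25,39,-122,0,0,0,0],[0,39,-122,0,0,0,0],[13,39,-122,0,0,0,0]],
  ],
)

```text
clock: 14.0
position: [0.4266, 0.0123, 0.0766]
ee_rot: [-0.105, 1.569, 0.104]
force: [0.4, -0.7, 0.4]
width: 0.003
```

Run:
```python
from h import *
rep()
p,d=optics.get_image("side");P=cloud("side",d)
cv2.imwrite("pics/side9.png",cv2.resize(p[130:250,170:300,::-1],None,fx=6,fy=5,interpolation=cv2.INTER_CUBIC))
c=proj("side",arm.observe()["position"])[0];print(c)
u=int(round(c[0]))
for v in range(int(c[1])-24,int(c[1])+6,2): print(v,[tuple(int(a) for a in (tost(P[v,k])*1000)) for k in range(u-6,u+7,3)])
```

```text
t 14.0 st [ -85.  -145.8   76.6] F [ 0.4 -0.7  0.4] w 0.0031594664870935084 J [ 0.4   0.37 -0.68  2.14  0.34  0.74 -0.38]
tool axes in st (rows E,N,Z):
 [[ 0.001 -1.     0.002]
 [-0.001  0.002  1.   ]
 [-1.    -0.001 -0.001]]
[212.72183664 208.01700384]
184 [(-52, -165, 174), (-79, -150, 155), (-75, -143, 156), (-76, -135, 153), (-75, -128, 152)]
186 [(-76, -159, 152), (-75, -152, 151), (-78, -143, 147), (-79, -135, 145), (-76, -128, 145)]
188 [(-75, -160, 147), (-77, -151, 144), (-81, -143, 140), (-74, -136, 142), (-74, -128, 140)]
190 [(-74, -161, 142), (-80, -151, 136), (-78, -144, 135), (-75, -137, 135), (-278, -70, 0)]
192 [(-78, -160, 133), (-73, -153, 135), (-77, -144, 130), (-74, -137, 130), (-265, -74, 1)]
194 [(-74, -161, 130), (-74, -153, 128), (-78, -144, 123), (-75, -137, 123), (-229, -85, 17)]
196 [(-74, -162, 124), (-76, -153, 121), (-77, -145, 118), (-72, -138, 119), (-217, -89, 18)]
198 [(-71, -163, 120), (-74, -154, 116), (-75, -146, 113), (-77, -137, 110), (-215, -89, 12)]
200 [(-235, -121, 1), (-77, -154, 107), (-76, -146, 106), (-222, -97, 3), (-206, -92, 11)]
202 [(-220, -126, 4), (-222, -116, 1), (-216, -109, 2), (-215, -99, 0), (-193, -97, 14)]
204 [(-211, -129, 3), (-212, -119, 0), (-203, -113, 5), (-203, -103, 2), (-200, -95, 2)]
206 [(-201, -132, 3), (-204, -122, 0), (-202, -113, -1), (-196, -106, 0), (-192, -97, 0)]
208 [(-194, -134, 1), (-193, -125, 0), (-184, -118, 3), (-184, -109, 1), (-182, -101, 1)]
210 [(-186, -136, 0), (-182, -128, 0), (-178, -120, 1), (-173, -113, 2), (-172, -104, 1)]
212 [(-172, -140, 3), (-170, -132, 2), (-167, -124, 2), (-165, -115, 1), (-161, -108, 2)]
```

View pics/side9.png

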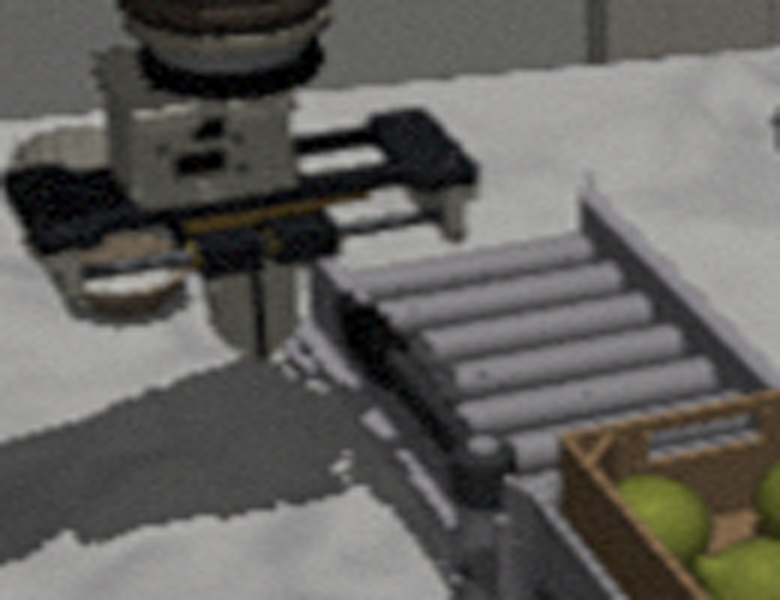

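Run:
```python
from h import *
p,d=optics.get_image("side");P=cloud("side",d)
for v in range(168,196,2): print(v,[tuple(int(a) for a in (tost(P[v,k])*1000)) for k in (180,182,184,244,246,248)])
```

```text
168 [(-94, -219, 209), (-91, -215, 209), (-89, -210, 210), (-48, -68, 201), (-51, -61, 198), (-49, -57, 198)]
170 [(-84, -222, 209), (-77, -218, 212), (-76, -214, 212), (-51, -67, 193), (-49, -62, 193), (-47, -57, 193)]
172 [(-72, -225, 211), (-70, -220, 211), (-71, -215, 209), (-51, -67, 188), (-49, -62, 188), (-341, 50, 4)]
174 [(-64, -227, 210), (-62, -222, 210), (-59, -218, 210), (-55, -66, 179), (-47, -63, 183), (-331, 47, 2)]
176 [(-55, -229, 210), (-52, -225, 211), (-50, -220, 210), (-51, -67, 176), (-50, -62, 175), (-326, 45, -2)]
178 [(-49, -231, 208), (-46, -227, 209), (-51, -221, 205), (-49, -68, 171), (-50, -62, 169), (-308, 38, 1)]
180 [(-47, -232, 204), (-50, -226, 201), (-333, -164, 26), (-305, 23, 0), (-217, -1, 54), (-217, 4, 53)]
182 [(-50, -232, 196), (-53, -226, 193), (-335, -165, 18), (-209, -11, 54), (-211, -4, 52), (-208, 1, 52)]
184 [(-50, -232, 190), (-49, -228, 190), (-59, -221, 183), (-209, -11, 47), (-207, -5, 47), (-203, 0, 48)]
186 [(-46, -234, 187), (-48, -228, 185), (-317, -170, 14), (-203, -13, 44), (-205, -6, 41), (-204, 0, 40)]
188 [(-52, -233, 178), (-49, -229, 179), (-285, -177, 28), (-178, -22, 54), (-180, -15, 51), (-177, -10, 51)]
190 [(-52, -233, 172), (-47, -230, 174), (-292, -176, 16), (-176, -23, 48), (-172, -18, 49), (-171, -12, 48)]
192 [(-311, -185, 0), (-310, -179, 0), (-303, -175, 2), (-171, -25, 45), (-169, -20, 44), (-171, -13, 42)]
194 [(-302, -188, -1), (-290, -184, 5), (-294, -177, 1), (-167, -27, 40), (-168, -20, 38), (-143, -23, 54)]
```

>>> send_rows(
  rows=[
    [[8,-1,0,0,0,0,0],[14,-1,2,0,0,0,0],[14,-1,8,0,0,0,0],[14,-1,14,0,0,0,0],[14,-1,20,0,0,0,0],[14,-1,27,0,0,0,0],[14,-1,37,0,0,0,0],[14,-2,48,0,0,0,0]],
  ],
)

```text
clock: 14.9
position: [0.4767, 0.0169, 0.0637]
ee_rot: [-0.104, 1.568, 0.104]
force: [-0.2, 0.4, 0.6]
width: 0.006
```

Run:
```python
from h import *
rep()
p,d=optics.get_image("side");P=cloud("side",d)
cv2.imwrite("pics/side10.png",cv2.resize(p[130:250,170:300,::-1],None,fx=6,fy=5,interpolation=cv2.INTER_CUBIC))
```

```text
t 14.9 st [-82.9 -95.5  63.7] F [-0.2  0.4  0.6] w 0.0057648231772384805 J [ 0.35  0.45 -0.65  2.04  0.39  0.77 -0.4 ]
tool axes in st (rows E,N,Z):
 [[-0.    -1.     0.002]
 [ 0.     0.002  1.   ]
 [-1.     0.     0.   ]]
```

View pics/side10.png

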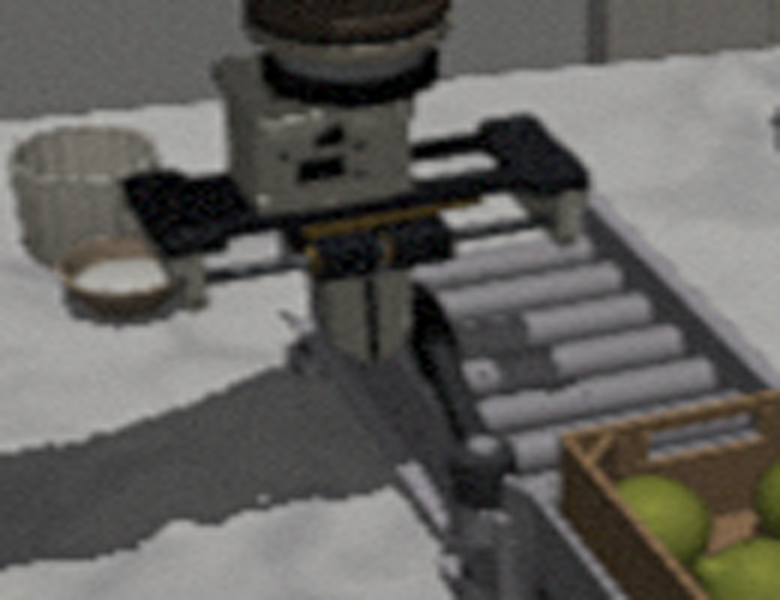

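>>> send_rows(
  rows=[
    [[1,-2,8,0,0,0,0],[1,-5,19,0,0,0,0],[1,-9,29,0,0,0,0],[1,-13,39,0,0,0,0],[1,-18,49,0,0,0,0],[1,-24,58,0,0,0,0],[1,-31,66,0,0,0,0],[1,-38,74,0,0,0,0]],
  ],
)

```text
clock: 15.75
position: [0.555, -0.0118, 0.0626]
ee_rot: [-0.104, 1.568, 0.104]
force: [-0.0, 1.6, -0.3]
width: 0.002
```

Run:
```python
from h import *
rep()
p,d=optics.get_image("side");P=cloud("side",d)
cv2.imwrite("pics/side11.png",cv2.resize(p[130:250,170:300,::-1],None,fx=6,fy=5,interpolation=cv2.INTER_CUBIC))
```

```text
t 15.75 st [-43.9 -21.8  62.6] F [-0.   1.6 -0.3] w 0.001858266480943877 J [ 0.36  0.56 -0.61  1.86  0.42  0.85 -0.33]
tool axes in st (rows E,N,Z):
 [[ 0.    -1.     0.003]
 [-0.     0.003  1.   ]
 [-1.    -0.    -0.   ]]
```

View pics/side11.png

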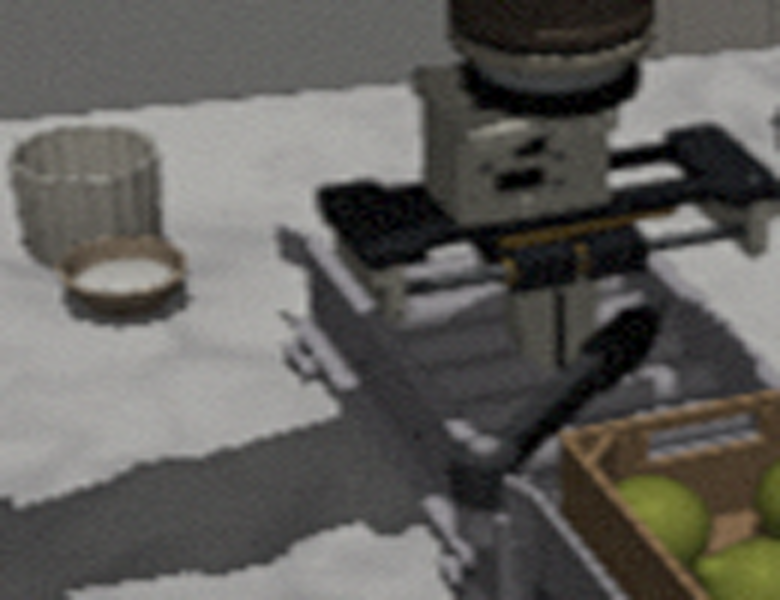

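>>> send_rows(
  rows=[
    [[0,-6,8,0,0,0,0],[0,-15,15,0,0,0,0],[0,-25,20,0,0,0,0],[0,-34,25,0,0,0,0],[0,-44,29,0,0,0,0],[0,-54,32,0,0,0,0],[0,-62,34,0,0,0,0],[0,-67,35,0,0,0,0]],
  ],
)

```text
clock: 16.6
position: [0.5979, -0.0743, 0.0625]
ee_rot: [-0.103, 1.568, 0.103]
force: [-0.1, 1.1, 0.1]
width: 0.005
```

Run:
```python
from h import *
rep()
p,d=optics.get_image("side");P=cloud("side",d)
cv2.imwrite("pics/side12.png",cv2.resize(p[130:250,200:330,::-1],None,fx=6,fy=5,interpolation=cv2.INTER_CUBIC))
```

```text
t 16.6 st [23.7 12.4 62.5] F [-0.1  1.1  0.1] w 0.004830500596970928 J [ 0.44  0.62 -0.59  1.74  0.42  0.91 -0.21]
tool axes in st (rows E,N,Z):
 [[ 0.    -1.     0.003]
 [-0.     0.003  1.   ]
 [-1.    -0.    -0.   ]]
```

View pics/side12.png

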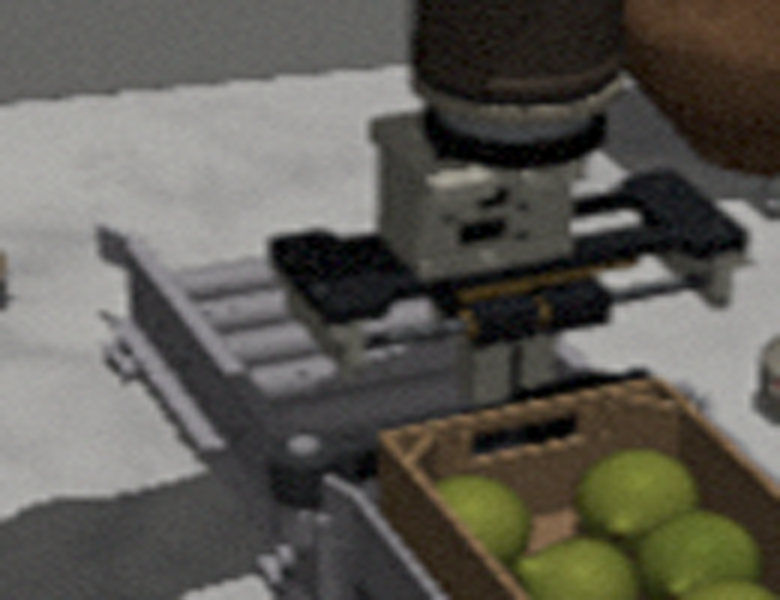

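>>> send_rows(
  rows=[
    [[0,-1.5,0,0,0,0,0],[0,-3,0.5,0,0,0,0],[0,-4.5,1,0,0,0,0],[0,-6,1,0,0,0,0],[0,-7,1,0,0,0,0],[0,-8,1,0,0,0,0],[0,-9,1,0,0,0,0],[0,-9,1,0,0,0,0]],
  ],
)

```text
clock: 17.45
position: [0.6, -0.082, 0.0626]
ee_rot: [-0.104, 1.568, 0.103]
force: [0.8, -0.0, 0.2]
width: 0.007
```

>>> send_rows(
  rows=[
    [[0,-0.5,0,0,0,0,0],[0,-1,0,0,0,0,0],[0,-1.5,0,0,0,0,0],[0,-2,0,0,0,0,0],[0,-2,0,0,0,0,0],[0,-2,0,0,0,0,0],[0,-2,0,0,0,0,0],[0,-2,0,0,0,0,0]],
  ],
)

```text
clock: 18.25
position: [0.6001, -0.0839, 0.0626]
ee_rot: [-0.104, 1.568, 0.104]
force: [-0.2, -0.2, -0.0]
width: 0.005
```

Run:
```python
from h import *
rep()
```

```text
t 18.25 st [33.6 13.2 62.6] F [-0.2 -0.2 -0. ] w 0.004824637613880858 J [ 0.45  0.62 -0.59  1.73  0.42  0.92 -0.19]
tool axes in st (rows E,N,Z):
 [[ 0.    -1.     0.002]
 [-0.     0.002  1.   ]
 [-1.    -0.    -0.   ]]
```

>>> send_rows(
  rows=[
    [[0,-0.5,0,0,0,0,0],[0,-1,0,0,0,0,0],[0,-1.5,0,0,0,0,0],[0,-2,0,0,0,0,0],[0,-2.5,0,0,0,0,0],[0,-3,0,0,0,0,0],[0,-3,0,0,0,0,0],[0,-3,0,0,0,0,0]],
  ],
)

```text
clock: 19.05
position: [0.6001, -0.084, 0.0626]
ee_rot: [-0.103, 1.569, 0.108]
force: [-2.1, 8.7, 0.4]
width: 0.009
```

Run:
```python
from h import *
rep()
p,d=optics.get_image("side")
cv2.imwrite("pics/side13.png",cv2.resize(p[130:250,200:330,::-1],None,fx=6,fy=5,interpolation=cv2.INTER_CUBIC))
```

```text
t 19.05 st [33.6 13.2 62.6] F [-2.1  8.7  0.4] w 0.009486432559672199 J [ 0.45  0.62 -0.6   1.73  0.42  0.92 -0.18]
tool axes in st (rows E,N,Z):
 [[-0.003 -1.     0.   ]
 [-0.     0.     1.   ]
 [-1.     0.003 -0.   ]]
```

View pics/side13.png

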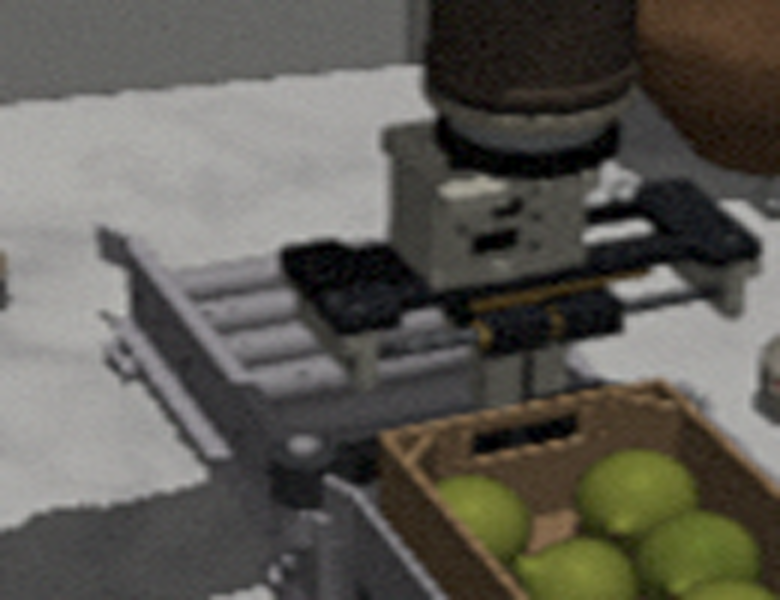

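>>> send_rows(
  rows=[
    [[0,2,0,0,0,0,0],[0,4,0,0,0,0,0],[0,9,0,0,0,0,0],[0,18,0,0,0,0,0],[-10,30,0,0,0,0,0],[-45,40,0,0,0,0,0],[-90,50,0,0,0,0,0],[-135,70,-20,0,0,0,0]],
  ],
)

```text
clock: 19.9
position: [0.574, -0.0201, 0.1972]
ee_rot: [-0.103, 1.567, 0.104]
force: [0.9, -0.5, 0.3]
width: 0.006
```

>>> send_rows(
  rows=[
    [[-15,40,-20,0,0,0,0],[-15,80,-40,0,0,0,0],[-15,120,-60,0,0,0,0],[-15,160,-80,0,0,0,0],[-15,200,-100,0,0,0,0],[-15,230,-110,0,0,0,0],[-15,240,-110,0,0,0,0],[-15,240,-110,0,0,0,0]],
  ],
)

```text
clock: 20.7
position: [0.4316, 0.2044, 0.2107]
ee_rot: [-0.106, 1.567, 0.107]
force: [0.9, -0.6, -0.0]
width: 0.001
```

Run:
```python
from h import *
rep()
p,d=optics.get_image("top");cv2.imwrite("pics/top14.png",cv2.resize(p[130:300,160:400,::-1],None,fx=3.3,fy=3.3))
P=cloud("top",d)[150:300,180:400].reshape(-1,3);S=np.array([tost(q) for q in P])*1000
rr=S[(S[:,2]>122)&(S[:,2]<132)&(abs(S[:,1])<75)&(S[:,0]>55)&(S[:,0]<260)]
print("carton",len(rr),np.percentile(rr[:,0],[1,99]),np.percentile(rr[:,1],[1,99]))
g=S[(S[:,2]>103)&(S[:,2]<119)&(S[:,1]>-75)&(S[:,1]<74)&(S[:,0]>25)&(S[:,0]<62)]
if len(g): print("gate",len(g),g.min(0),g.max(0)); k=np.polyfit(g[:,1],g[:,0],1);print(k)
for b in("cup","salt_bowl","matches","jar","timer"):
    x=finder.place_of("top",b)[:1]
    if x: print(b,tost(atz("top",x[0]["xy"],0)).round(3))
p,d=optics.get_image("side");cv2.imwrite("pics/side14.png",cv2.resize(p[100:340,130:400,::-1],None,fx=2.5,fy=2.5))
```

```text
t 20.7 st [-274.8 -115.1  210.7] F [ 0.9 -0.6 -0. ] w 0.001103408654441505 J [ 0.1   0.29 -0.8   1.86  0.23  1.09 -0.65]
tool axes in st (rows E,N,Z):
 [[-0.    -1.    -0.001]
 [ 0.001 -0.001  1.   ]
 [-1.     0.     0.001]]
carton 397 [ 66.72389706 246.47562693] [-65.79731112  64.56330532]
gate 253 [ 44.23030206 -74.36560637 103.06013089] [ 61.8892297   73.92034806 118.28034176]
[-2.82588678e-03  5.28215653e+01]
matches [ 0.288 -0.24   0.   ]
jar [0.067 0.208 0.   ]
timer [-0.03   0.217  0.   ]
```

View pics/top14.png

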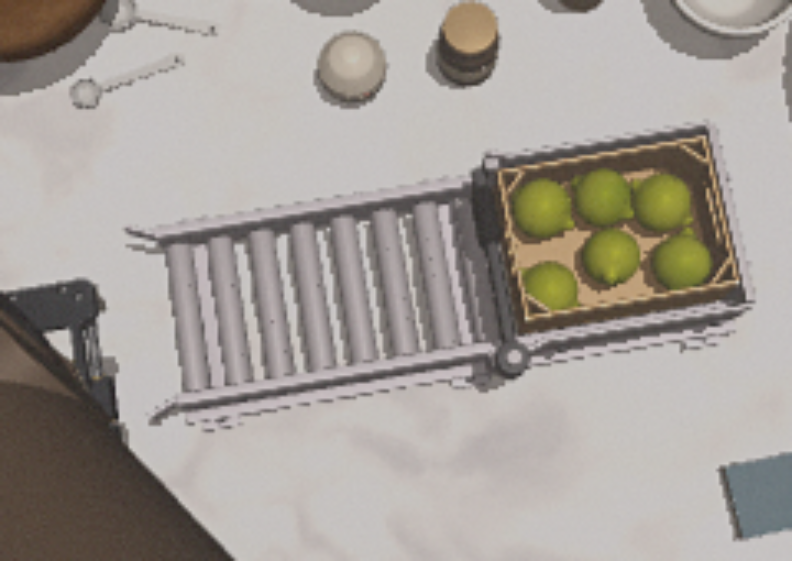

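View pics/side14.png

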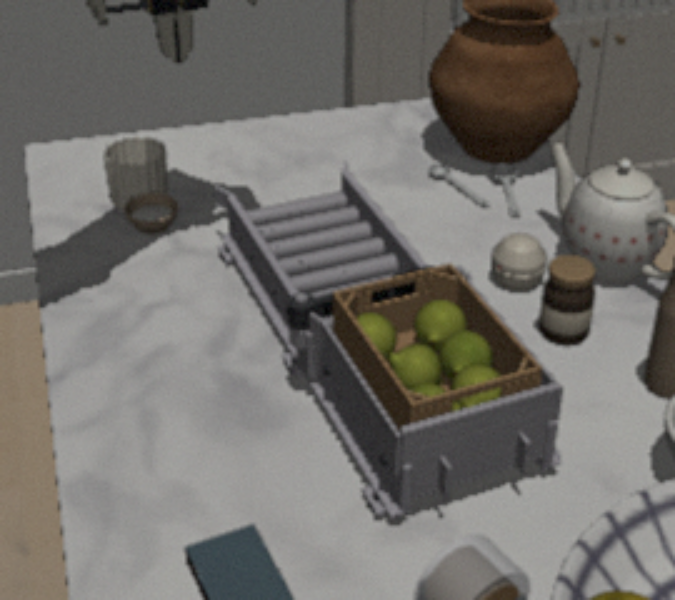

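```bash
python3 -c "
from cell import arm
print(arm.observe()['force']); print(arm.sign_off())"
```

```text
[-0.49700339  0.09332305  0.2851299 ]
the job is handed in; nothing more can be done
None
```

The carton is home against the end stop, the gate is closed behind it against its catch, and I handed the job in at about 21 s.

- **Carton:** pushing it on at the end stop met a firm stop, at about 10 N. The final depth check puts its ends at x = 67 and 246 mm, against 65 and 245 mm nominal, which is within measurement error. It is on the rollers with all six limes in it.
- **Gate:** it met a firm stop at about 9 N. After I backed off, the bar measured within about 0.2° of square across the track.
- **Bystanders:** all five look unmoved in the pictures. In the final network check, jar and matches matched within about 5 mm and the timer differed by 16 mm. The timer shows at the same pixels in the pictures, so I take that as network error. The cup and bowl were not reported from the top, because the arm hid them there. They look in place from the side.
- **Missed sweep:** my first pass at the gate went over the bar without moving it. In the depth images the shut fingertips sat about 26 mm above the reported TCP. I repeated the pass about 28 mm lower and it worked.

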